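# Clip a sole-rubber coupon on the specimen plate

## Robot

A 6-joint arm with a two-finger parallel gripper is mounted at the origin on the work surface. World frame = base frame: x ahead of the robot, y to its left, z up, the work surface at z = 0. Lengths are in m, angles in degrees, forces in N, time in s.
With the tool pointing down it reaches from about 0.225 to 0.875 m from the base axis. Payload 3.4 kg.
Tool frame: the origin (TCP) lies on the centre line of the jaws, within the pads' length; the fingertips stand r.tcp_to_tips ahead of it and the grasp point (between the pads) lies 6 mm ahead of it (r.tcp_to_tips is the distance from the TCP to the fingertips, in m); z points along the fingers, y is the line along which they close (so a half turn about z gives the same grasp; the last joint's range is limited). The gripper opens to 85 mm and grips with 20 to 120 N. Pads are 22 mm wide; open, the fingers measure 114 mm over their backs; the gripper's body (76 mm by 85 mm) begins 54 mm behind the grasp point. The pads swing forward as they close: fully open they stand 13 mm farther back than shut.
Start: joints at [-78.954, 15.808, 86.224, -0, 77.962, -6.933], TCP at [0.177, -0.547, 0.256] pointing down, gripper open.
Joint ranges: [-165.64, 165.64], [-43.16, 119.46], [12.63, 154.43], [-67.54, 247.53], [6.08, 155.33], [-154.97, 154.97]. Speed limits (degrees/s): [147.25, 147.25, 180, 180, 180, 180].

## Interface

Orientations are given as [roll, pitch, yaw] about the fixed x, y, z axes, in that order (R = Rz(yaw) Ry(pitch) Rx(roll)).
In Python, from workcell import readout, snapshot, r, look_for, landmark_of gives the robot as it stands.
- The arm moves only by the tool step_arm, never from a script. Its argument "commands" is a list of rows, each an object with "rotation": the turn, a rotation vector about the tool's x, y, z in degrees, a list of three; "offset": the shift along the tool's x, y, z in mm, a list of three; "jaw": the finger opening in mm, from 0 to 85.4. A call has exactly 5 rows; each row shifts and turns the commanded pose from where the row before left it, along the tool's axes as they then stand; what a row does not reach is not made up. A row lasts 1/8 s, in which the tool goes at most 62.5 mm and 10.7 degrees, less where a joint would pass 70% of its speed; a pose out of reach is approached as far as the arm can. A call with a gripper value outside its range is refused whole. The fingers move at their own pace and stop on an object; "force" is the grip in N (left out, the last holds). Time passes only in rows, so rows that do not move let the fingers close, or fill a call up. It gives the time, the measured TCP pose, the force, the opening and the grip force at its end, in the units of the state.
- readout.get_state(): the state, without advancing time (a new reading comes with each control period).
- snapshot(name): name is "scene" or "side" or "wrist"; returns a dict with "pixels" (400x640x3 uint8, blue, green, red), "z_map" (400x640 float32, m along the optical axis (not along the pixel's ray), 0 where there is no reading), "camera_matrix" (3x3 intrinsics, pixels), "cam_to_world" (4x4, takes a point from camera to world coordinates). Camera axes: x right, y up, looking along -z (the intrinsics and any distortion apply to the point x, -y, -z); pixel columns grow to the right and rows downward; lengths in m; the calibration is good to about 2 mm. A picture is of the moment at which its call begins.
- r.close_job(): hands the job in; it is judged then, once.
Trained networks look in the newest picture that a camera, given by its name, has taken for a name from the list of things; names that differ only in an ending like _2 or _b are one class to them, and where a whole thing is asked for, a point or a joint stands for the part that bears it (a point fixed in the world has none). Each returns a list of dicts, best first, with "p" (0 to 1); they miss things now and then, are a little off and sometimes report something else, mostly with a low value. They report only what shows in the picture. A call takes as long as a camera call. They do not tell look-alikes from the thing itself.
- look_for(camera, name): "rect" ([centre column, centre row, width, height] in pixels, round what is visible of it).
- landmark_of(camera, name): "pixel" ([row, column] in pixels: a listed point, or the origin of a listed thing).
The state is a dict: "clock": time; "joint_pos": joint angles; "joint_velocities": joint speeds; "joint_torque": joint torques, N m; "ee_pos": TCP position; "orientation": TCP orientation; "contact_force": force on the tool from outside, world axes, zero at the start; "ft_torque": the same for the moment, N m; "finger_gap": opening from 0.0 (shut) to 1.0 (fully open); "gripper_force": force on a finger pad.
Only numpy, scipy, OpenCV 4.12 (cv2) and the standard library are available. Lean on these libraries where they do the work, as an engineer would, in place of code of your own. Each camera call takes 0.05 s, during which the arm holds its last target. There are 200 camera calls.

## Task

Load the orange-tan rubber coupon into the specimen plate: with one fingertip press the clip's blue thumb tab right down and keep it down, while the other fingertip pushes the coupon under the raised nose until it sits square against the end stop; then let go, so that the clip closes on it. Push the coupon flat along the plate without picking it up, and leave the dial gauge, the shoe last, the jar and the black spare coupon where they are.

Things in the scene. Friction and masses are not known exactly. Their poses are not given: they have to be found in the camera images.
- plate: Specimen plate screwed to the bench: dark steel base 170 x 78 x 10 mm with an aluminium bed 115 x 60 mm on it, bed top 18 mm above the bench, no side rails. Origin at bench height under the shut clip's nose, on the centre line; z up; x along the plate, the way the coupon is pushed. In plate x (mm): base -93 to 77, bed -85 to 30, end stop's face +14, clip hinge axis +22.
- stop (a point): Middle of the top edge of the end stop's face, which looks to plate -x: steel bar 30 mm wide, 7 mm above the bed, at plate x = 14 mm. Behind it two steel hinge lugs (plate x 15 to 29 mm, 16 to 20 mm either side of the centre line) stand up to 38 mm above the bench.
- clip (a joint): Rocker clip of spring steel, hinge angle in rad: 0 shut (nose 1 mm above the bare bed); grows as the blue tab is pressed down; 0.45 tab right down, at its limit. A spring shuts it: 0.04 N m shut, 0.12 N m right down (some 3 to 10 N of fingertip on the tab). Right down the nose is 11.5 mm above the bed; resting on the coupon about 0.30. A coupon pushed at the shut nose is blocked.
- tab (a point): Middle of the top face of the clip's blue thumb tab, 34 x 34 mm, 3 mm thick; moves with the clip. Shut, it slopes up away from the nose at 0.45 rad, its top rising from 25 mm above the bench at plate x = 36 mm to 40 mm at x = 66 mm. Right down it is level, its top 20 mm above the bench (2 mm above the bed), from x = 32 to 66 mm.
- nose (a point): Middle of the underside of the clip's nose, a steel roll 5 mm thick and 28 mm wide across the plate; moves with the clip. At plate x = 0 when shut; it swings about 3 mm back toward the waiting coupon (front of roll to x = -4.5 mm) as it rises.
- coupon: The orange-tan rubber coupon, a flat rigid block lying loose on the bed on the open side (plate -x) of the nose: 30 mm along its x, 36 mm along its y, 8 mm thick, 12 to 18 g. Origin: centre of its underside; z up; x roughly along plate x. Home against the end stop its origin is at plate x = -1 mm, 18 mm above the bench.
- spare: Black spare coupon on the bare bench, 30 x 36 x 8 mm, origin at the centre of its underside. Leave alone.
- gauge: Dial hardness gauge lying on its back, black round case 60 mm across and 24 mm thick with a steel foot, about 100 mm long in all; origin under the case's centre. Leave alone.
- last: Green shoe last standing on its sole, 232 mm long (its x, toe at +x), 88 mm wide, 108 mm tall; origin under its middle. Leave alone.
- jar: Steel-grey jar with paper label and yellow cap, 68 mm across, 85 mm tall; origin at the centre of its underside. Leave alone.
Things that resemble listed ones, but are neither listed nor needed, are in the scene too. There is more than one size of the coupon; the job needs the smaller. Several things look just like the plate: the one meant starts farthest from the robot's base.

How it is judged (in metres and radians):
On the way, in this order (a step that is already met when the one before it is completed fails the run):
1. a fingertip holds the clip's tab down, nose raised, before the coupon is beneath it (value of joint clip above 0.34 rad and contact force between the fingers and clip above 0.5 N and x of coupon in the frame of plate below -0.01 m), for 0.2 s.
2. with the tab still held down, the coupon has been pushed home to within 3 mm of the end stop (value of joint clip above 0.33 rad and contact force between the fingers and clip above 0.5 N and x of coupon in the frame of plate above -0.004 m), for 0.2 s.
At the end, for the whole second after the job is handed in: The coupon lies flat on the bed within 3 mm of the end stop, square to it within 0.12 rad, within 9 mm of the plate's centre line and at rest, with the released clip's nose pressing on it (over 1 N, clip angle 0.22 to 0.34 rad) (x of coupon in the frame of plate between -0.004 and 0.002 m and y of coupon in the frame of plate between -0.009 and 0.009 m and angle between the x axis of coupon and the x axis of plate, either way round below 0.12 rad and angle between coupon's own z axis and vertical below 0.08 rad and value of joint clip between 0.22 and 0.34 rad and contact force between clip and coupon above 1 N and linear speed of coupon below 0.01 m/s); the robot touches nothing.
It fails at once if the coupon is lifted more than 5 mm off the bed, or tipped up by more than 0.2 rad (z of coupon in the frame of plate above 0.023 m or angle between coupon's own z axis and vertical above 0.2 rad).
It fails at once if the spare coupon, gauge, last or jar is moved more than 15 mm (distance of any of spare, gauge, last, jar from where it was at the start of the episode above 0.015 m).
It also fails if it takes over 64 s, if anything falls off the work surface, if the arm or the gripper's body presses on something with over 40 N, if the wrist force passes 120 N, or if a joint passes its speed limit or range.

## Working session

There is one attempt and no reset: what is moved stays moved. The work goes in short steps, Python scripts to look and compute and a tool call to move; the robot and the scene stay as the last step left them, time stands still between calls to the robot, and variables do not carry over. Pictures are saved under pics/ and viewed, at most 10 in all, crops included, and the job is handed in when it is done.

Besides the shell and the picture viewer there is one more tool, called after "Call:" as name(argument=value, ...), one argument or row to a line, values as JSON. step_arm: Moves the arm, as the interface text tells. Its arguments: {"type":"object","properties":{"commands":{"type":"array"},"force":{"type":"number"}},"required":["commands"]}

```bash
mkdir -p pics; ls; cat > h.py <<'E'
import numpy as np, cv2
from workcell import readout, snapshot, r, look_for, landmark_of
def world(s,row,col,z=None):
    """pixel -> world; via depth, or on the plane at height z"""
    K=s["camera_matrix"];T=s["cam_to_world"]
    d=np.array([(col-K[0,2])/K[0,0],-(row-K[1,2])/K[1,1],-1.0])
    if z is None:
        t=float(s["z_map"][int(round(row)),int(round(col))])
    else:
        w=T[:3,:3]@d; t=(z-T[2,3])/w[2]
    return T[:3,:3]@(d*t)+T[:3,3]
E
python3 - <<'E'
from h import *
st=readout.get_state(); print(st["clock"],st["ee_pos"],st["orientation"],r.tcp_to_tips)
for c in ("scene","side","wrist"):
    s=snapshot(c); cv2.imwrite(f"pics/{c}0.png",s["pixels"]); print(c,s["cam_to_world"].round(3).tolist())
    for n in ("plate","coupon","tab","nose","stop","clip","spare"):
        for d in landmark_of(c,n)[:6]:
            p=d["pixel"]; 
            try: print(n,round(d["p"],2),np.round(p),world(s,*p).round(3))
            except Exception as e: print(n,d,e)
E
```

```text
pics
0.0 [ 0.17738275 -0.54643328  0.25542498] [-1.79891903e+02 -1.31494931e-02  1.79781093e+01] 0.025
scene [[-0.28, -0.584, 0.762, 1.276], [0.96, -0.156, 0.233, 0.282], [-0.018, 0.797, 0.604, 0.634], [0.0, 0.0, 0.0, 1.0]]
plate 0.96 [192. 434.] [0.357 0.342 0.014]
plate 0.56 [227. 359.] [0.571 0.163 0.017]
coupon 0.7 [222. 350.] [0.566 0.138 0.027]
coupon 0.53 [202. 370.] [0.448 0.169 0.011]
tab 0.72 [223. 378.] [0.56  0.21  0.033]
tab 0.45 [179. 451.] [0.304 0.385 0.032]
tab 0.2 [223. 362.] [0.564 0.17  0.026]
nose 0.79 [223. 357.] [0.562 0.155 0.023]
nose 0.53 [183. 436.] [0.328 0.342 0.027]
nose 0.5 [246. 320.] [0.67  0.089 0.023]
stop 0.69 [217. 363.] [0.539 0.167 0.028]
stop 0.64 [222. 376.] [0.556 0.204 0.032]
stop 0.57 [182. 439.] [0.325 0.351 0.029]Traceback (most recent call last):
  File "<stdin>", line 6, in <module>
ValueError: it knows: coupon, gauge, jar, last, nose, plate, spare, stop, tab
```

View pics/scene0.png

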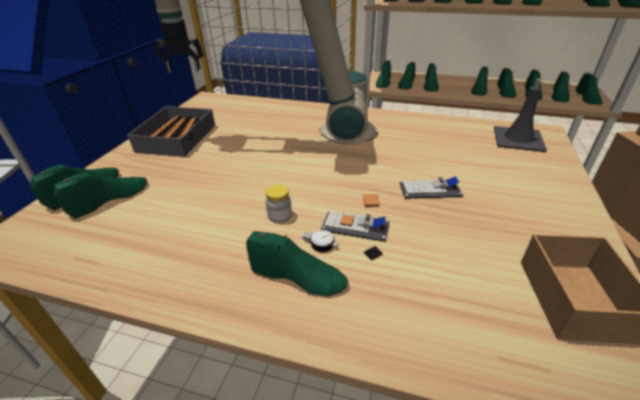

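```bash
python3 - <<'E'
from h import *
for c in ("side","wrist"):
    s=snapshot(c); cv2.imwrite(f"pics/{c}0.png",s["pixels"]); print(c,s["cam_to_world"].round(3).tolist())
    for n in ("plate","coupon","tab","nose","stop"):
        for d in landmark_of(c,n)[:6]:
            p=d["pixel"]; print(n,round(d["p"],2),np.round(p),world(s,*p).round(3))
E
```

```text
side [[-0.894, 0.345, -0.287, 0.266], [-0.449, -0.706, 0.548, 0.598], [-0.014, 0.618, 0.786, 0.843], [0.0, 0.0, 0.0, 1.0]]
plate 0.76 [363. 353.] [0.328 0.341 0.028]
plate 0.66 [247. 293.] [0.547 0.171 0.033]
coupon 0.79 [274. 342.] [0.427 0.174 0.011]
coupon 0.62 [234. 302.] [0.548 0.13  0.026]
tab 0.66 [258. 282.] [0.556 0.208 0.032]
tab 0.62 [389. 352.] [0.312 0.387 0.036]
stop 0.92 [364. 350.] [0.332 0.345 0.025]
stop 0.87 [246. 294.] [0.548 0.166 0.027]
wrist [[0.31, 0.908, 0.282, 0.25], [-0.951, 0.297, 0.092, -0.523], [-0.0, -0.297, 0.955, 0.375], [0.0, 0.0, 0.0, 1.0]]
```

The target plate (farther from the base) is near pixel (357,226), with its tab at (378,223) and an orange coupon on it at (348,220). The larger coupon lies on the bench at (371,201). The jar is at (278,204), the gauge at (322,240), the last at (295,265) and the black spare at (373,253). I'll move above the target plate for a closer look.

Call:
step_arm(
  commands=[
    {"rotation": [0, 0, 0], "offset": [38.7, -36.5, 0], "jaw": 85},
    {"rotation": [0, 0, 0], "offset": [38.7, -36.5, 0], "jaw": 85},
    {"rotation": [0, 0, 0], "offset": [38.7, -36.5, 0], "jaw": 85},
    {"rotation": [0, 0, 0], "offset": [38.7, -36.5, 0], "jaw": 85},
    {"rotation": [0, 0, 0], "offset": [38.7, -36.5, 0], "jaw": 85},
  ],
)

```text
clock: 1.52
ee_pos: [0.3058, -0.3122, 0.2565]
orientation: [180.0, -0.0, 17.9]
contact_force: [1.0, -0.2, 0.2]
finger_gap: 0.997
gripper_force: 0.0
```

Call:
step_arm(
  commands=[
    {"rotation": [0, 0, 0], "offset": [38.7, -36.5, 0], "jaw": 85},
    {"rotation": [0, 0, 0], "offset": [38.7, -36.5, 0], "jaw": 85},
    {"rotation": [0, 0, 0], "offset": [38.7, -36.5, 0], "jaw": 85},
    {"rotation": [0, 0, 0], "offset": [38.7, -36.5, 0], "jaw": 85},
    {"rotation": [0, 0, 0], "offset": [38.7, -36.5, 0], "jaw": 85},
  ],
)

```text
clock: 2.15
ee_pos: [0.4337, -0.0788, 0.2566]
orientation: [179.9, -0.0, 18.0]
contact_force: [1.0, -0.3, -1.1]
finger_gap: 0.995
gripper_force: 0.0
```

Call:
step_arm(
  commands=[
    {"rotation": [0, 0, 0], "offset": [38.7, -36.5, 0], "jaw": 85},
    {"rotation": [0, 0, 0], "offset": [38.7, -36.5, 0], "jaw": 85},
    {"rotation": [0, 0, 0], "offset": [38.7, -36.5, 0], "jaw": 85},
    {"rotation": [0, 0, 0], "offset": [38.7, -36.5, 0], "jaw": 85},
    {"rotation": [0, 0, 0], "offset": [38.7, -36.5, 0], "jaw": 85},
  ],
)

```text
clock: 2.78
ee_pos: [0.5614, 0.1547, 0.2564]
orientation: [180.0, -0.0, 18.0]
contact_force: [-0.6, 0.7, 1.2]
finger_gap: 0.992
gripper_force: 0.0
```

```bash
python3 - <<'E'
from h import *
st=readout.get_state(); print(st["clock"],st["ee_pos"],st["orientation"],st["joint_pos"],r.tcp_to_tips)
s=snapshot("wrist"); cv2.imwrite("pics/w1.png",s["pixels"])
for n in ("plate","coupon","tab","nose","stop","jar","gauge","last","spare"):
        for d in landmark_of("wrist",n)[:3]:
            p=d["pixel"]; print(n,round(d["p"],2),np.round(p),world(s,*p).round(3))
E
```

```text
2.775 [0.561384   0.15469253 0.25639764] [ 1.79971053e+02 -2.72025326e-02  1.79990095e+01] [ 8.57515614e+00  1.64218299e+01  8.53320062e+01 -2.46215168e-02
  7.82145898e+01  8.05811757e+01] 0.025
plate 0.85 [279. 159.] [0.351 0.326 0.021]
plate 0.76 [174. 323.] [0.563 0.158 0.026]
plate 0.2 [128. 402.] [0.642 0.087 0.025]
coupon 0.82 [185. 348.] [0.559 0.124 0.027]
coupon 0.82 [250. 288.] [0.445 0.169 0.011]
tab 0.77 [295. 106.] [0.316 0.386 0.034]
tab 0.61 [169. 280.] [0.555 0.208 0.034]
nose 0.89 [180. 323.] [0.555 0.155 0.025]
nose 0.82 [290. 151.] [0.331 0.334 0.021]
stop 0.95 [294. 132.] [0.326 0.353 0.033]
stop 0.66 [176. 314.] [0.557 0.167 0.028]
jar 0.56 [222. 478.] [ 0.571 -0.031  0.053]
gauge 0.64 [129. 399.] [0.64  0.091 0.026]
last 0.97 [ 37. 456.] [0.736 0.081 0.063]
spare 0.92 [ 98. 300.] [0.638 0.211 0.01 ]
```

View pics/w1.png

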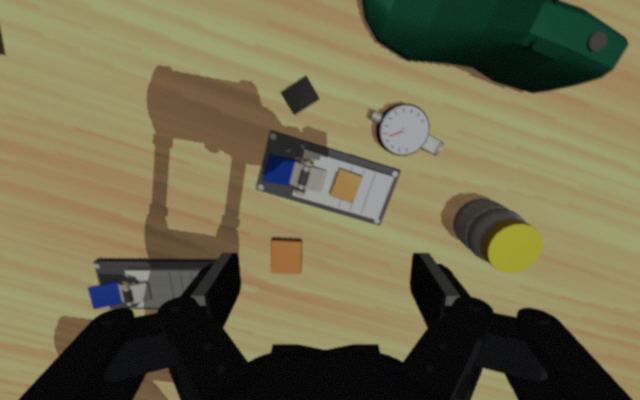

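The wrist view shows the target plate at (328,177), its blue tab at (280,170), and the small coupon on it at (347,185), turned slightly. The gauge (403,130) and jar (505,240) are clear of the plate. Next I'll measure the poses.

```bash
cat >> h.py <<'E'
def cloud(s):
    K=s["camera_matrix"];T=s["cam_to_world"];z=s["z_map"]
    v,u=np.mgrid[:z.shape[0],:z.shape[1]]
    P=np.stack([(u-K[0,2])/K[0,0]*z,-(v-K[1,2])/K[1,1]*z,-z],-1)
    return P@T[:3,:3].T+T[:3,3]
def rect(P):
    (c,wh,a)=cv2.minAreaRect((P[:,:2]*1000).astype(np.float32)); return np.round(c,1),np.round(wh,1),round(a,1)
def masks(s):
    W=cloud(s);hsv=cv2.cvtColor(s["pixels"],cv2.COLOR_BGR2HSV);h,sa,v=[hsv[...,i].astype(int) for i in range(3)]
    near=np.hypot(W[...,0]-.562,W[...,1]-.148)<.11
    near&=s["z_map"]>0
    Z=W[...,2]
    return W,near,(h<20)&(sa>90)&near&(Z>.021)&(Z<.032),(h>100)&(h<130)&(sa>150)&near&(Z>.016)
E
python3 - <<'E'
from h import *
s=snapshot("wrist");W,near,o,b=masks(s);Z=W[...,2]
m=(near&(Z>.005)&(Z<.05)).astype(np.uint8)
n,l,stt,c=cv2.connectedComponentsWithStats(m)
k=1+np.argmax(stt[1:,4]);pl=l==k
print("base",rect(W[pl]),pl.sum())
print("bench z",np.median(Z[near&(Z<.004)]),"bed z",np.median(Z[pl&(Z>.015)&(Z<.021)]))
print("coupon",rect(W[o]),o.sum(),np.median(Z[o]))
print("tab",rect(W[b]),b.sum(),np.percentile(Z[b],[2,50,98]))
bed=pl&(Z>.014)&(Z<.022);print("bed",rect(W[bed]))
E
```

```text
base (array([552.9, 148.7]), array([ 78.4, 170.1]), 1.2) 8047
bench z 0.0014213567385527592 bed z 0.01936815917984122
coupon (array([578.1, 122.7]), array([67.4, 86.8]), 41.6) 633 0.027365410947450153
tab (array([563.7, 153.6]), array([ 38. , 144.6]), 12.9) 1469 [0.02832875 0.26201902 0.32765617]
bed (array([553. , 149.1]), array([ 72.9, 163.2]), 1.0)
```

```bash
cat >> h.py <<'E'
O=np.array([552.7,156.7]);A=np.radians(91.2);R=np.array([[np.cos(A),np.sin(A)],[-np.sin(A),np.cos(A)]])
def toplate(p): return R@(np.asarray(p)-O)
def big(m):
    n,l,stt,c=cv2.connectedComponentsWithStats(m.astype(np.uint8)); return l==1+np.argmax(stt[1:,4])
E
python3 - <<'E'
from h import *
s=snapshot("wrist");W,near,o,b=masks(s);Z=W[...,2]
o=big(o&(np.abs(W[...,0]-.556)<.04));c=rect(W[o]);print("coupon",c,toplate(c[0]),o.sum())
b=big(b&(Z<.05)&(np.abs(W[...,0]-.556)<.04));c=rect(W[b]);print("tab",c,toplate(c[0]),b.sum(),np.percentile(Z[b],[2,98]))
st=readout.get_state();print(toplate(st["ee_pos"][:2]*1000))
E
```

```text
coupon (array([557.5, 126.5]), array([29.5, 34.5]), 88.7) [-30.29390026  -4.1664862 ] 623
tab (array([552.5, 208.5]), array([32.3, 28.5]), 1.0) [51.79282789 -0.88486121] 694 [0.02752994 0.04158711]
[-4.69804677 -7.66318748]
```

Call:
step_arm(
  commands=[
    {"rotation": [0, 0, 8.4], "offset": [0, 0, 0], "jaw": 82},
    {"rotation": [0, 0, 8.4], "offset": [0, 0, 0], "jaw": 82},
    {"rotation": [0, 0, 0], "offset": [-4.7, 2.3, 40], "jaw": 82},
    {"rotation": [0, 0, 0], "offset": [0, 0, 40], "jaw": 82},
    {"rotation": [0, 0, 0], "offset": [0, 0, 40], "jaw": 82},
  ],
)

```text
clock: 4.0
ee_pos: [0.5561, 0.1501, 0.1356]
orientation: [-180.0, -0.1, 1.1]
contact_force: [0.2, -0.0, 0.4]
finger_gap: 0.961
gripper_force: 0.0
```

```bash
cat > tips.py <<'E'
from h import *
def tips(s,st):
    W=cloud(s); t=st["ee_pos"]; y=np.radians(st["orientation"][2])
    X=np.array([np.cos(y),np.sin(y)]);Y=np.array([np.sin(y),-np.cos(y)])
    D=W[...,:2]-t[:2]; tx=D@X*1000; ty=D@Y*1000; tz=(t[2]-W[...,2])*1000
    m=(s["z_map"]>0)&(np.abs(tx)<14)&(np.abs(ty)>20)&(np.abs(ty)<65)&(tz<45)&(tz>-30)
    for sg in (1,-1):
        k=m&(ty*sg>0)
        if k.sum(): print("finger",sg,k.sum(),"x",np.percentile(tx[k],[1,99]).round(1),"y",np.percentile(ty[k],[1,99]).round(1),"z",np.percentile(tz[k],[1,90,98,100]).round(1))
E
python3 - <<'E'
from tips import *
st=readout.get_state();s=snapshot("wrist");print(st["clock"],st["ee_pos"],st["orientation"],st["finger_gap"],r.tcp_to_tips,toplate(st["ee_pos"][:2]*1000));tips(s,st);cv2.imwrite("pics/w2.png",s["pixels"])
E
```

```text
4.0 [0.55606574 0.15014171 0.1356168 ] [-1.79997709e+02 -7.54023661e-02  1.14064843e+00] 0.9614014019069905 0.025 [-6.62733958 -3.22765964]
finger 1 2516 x [-9.7 12.7] y [40.2 53.9] z [-29.1   4.1   9.5  12.3]
finger -1 2509 x [-9.8 12.6] y [-54.6 -41. ] z [-29.4   4.2   9.5  12.3]
```

Call:
step_arm(
  commands=[
    {"rotation": [0, 0, 0], "offset": [0, 0, 0], "jaw": 66},
    {"rotation": [0, 0, 0], "offset": [0, 0, 0], "jaw": 66},
    {"rotation": [0, 0, 0], "offset": [0, 0, 0], "jaw": 66},
    {"rotation": [0, 0, 0], "offset": [0, 0, 0], "jaw": 66},
    {"rotation": [0, 0, 0], "offset": [0, 0, 0], "jaw": 66},
  ],
)

```text
clock: 4.68
ee_pos: [0.5562, 0.1506, 0.1368]
orientation: [-180.0, -0.1, 1.2]
contact_force: [0.2, 0.2, -0.8]
finger_gap: 0.771
gripper_force: 0.0
```

```bash
python3 - <<'E'
from tips import *
st=readout.get_state();s=snapshot("wrist");print(st["clock"],st["ee_pos"],st["finger_gap"],r.tcp_to_tips);tips(s,st);cv2.imwrite("pics/w3.png",s["pixels"])
E
```

```text
4.675 [0.55620027 0.15063891 0.13681745] 0.7707050839123061 0.025
finger 1 2584 x [-9.6 13.5] y [32.3 57.4] z [-29.9   7.8  13.8  17.4]
finger -1 2577 x [-9.6 13.7] y [-58.4 -33.1] z [-29.8   7.8  13.9  17.6]
```

View pics/w2.png

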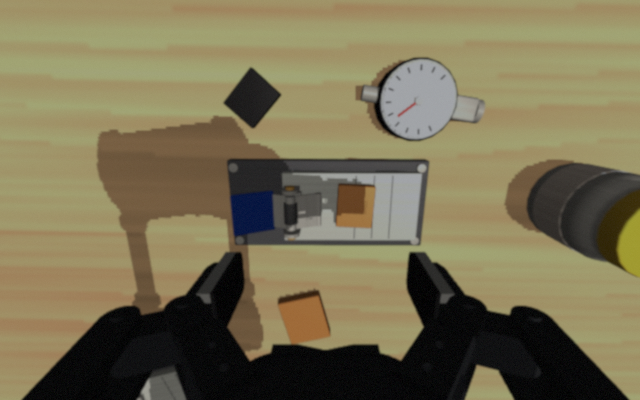

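The w2 view shows the plate square to the jaws at (328,202), with the tab at (252,212), nose at (308,210) and coupon at (355,205). The fingers straddle the plate. I'll re-measure from here.

```bash
python3 - <<'E'
from h import *
s=snapshot("wrist");W,near,o,b=masks(s);Z=W[...,2]
near&=Z<.05
pl=big(near&(Z>.005));c=rect(W[pl]);print("base",c,toplate(c[0]))
print("bench",np.median(Z[near&(Z<.005)]))
hsv=cv2.cvtColor(s["pixels"],cv2.COLOR_BGR2HSV)
o=big((hsv[...,0]<22)&(hsv[...,1]>90)&pl&(Z>.02));c=rect(W[o]);print("coupon",c,toplate(c[0]),o.sum(),np.median(Z[o]))
b=big(b&pl);c=rect(W[b]);print("tab",c,toplate(c[0]),np.percentile(Z[b],[2,98]))
st=readout.get_state();print(toplate(st["ee_pos"][:2]*1000),look_for("wrist","coupon"))
E
```

```text
base (array([553.3, 148.5]), array([ 78.5, 169.7]), 1.1) [-8.21076706 -0.42814057]
bench 0.0013832904260725476
coupon (array([557.5, 126. ]), array([29.8, 35.4]), 88.3) [-30.7937906   -4.15601499] 1520 0.027296380994184175
tab (array([552.5, 208.1]), array([33.6, 28.8]), 0.4) [51.39291561 -0.87648425] [0.02743828 0.04106998]
[-6.15152151 -3.18005156] [{'rect': [358.0, 206.8, 38.7, 45.5], 'p': 0.94}, {'rect': [303.9, 316.6, 52.7, 52.7], 'p': 0.63}]
```

Call:
step_arm(
  commands=[
    {"rotation": [0, 0, 0], "offset": [0, 1.9, 0], "jaw": 84},
    {"rotation": [0, 0, 0], "offset": [0, 0, 0], "jaw": 84},
    {"rotation": [0, 0, 0], "offset": [0, 0, 30], "jaw": 84},
    {"rotation": [0, 0, 0], "offset": [0, 0, 30], "jaw": 84},
    {"rotation": [0, 0, 0], "offset": [0, 0, 25], "jaw": 84},
  ],
)

```text
clock: 5.45
ee_pos: [0.5558, 0.1486, 0.0502]
orientation: [180.0, 0.0, 1.2]
contact_force: [-0.5, -0.1, 0.7]
finger_gap: 0.982
gripper_force: 0.0
```

```bash
python3 - <<'E'
from tips import *
st=readout.get_state();s=snapshot("wrist");print(st["clock"],st["ee_pos"],st["finger_gap"],st["contact_force"],toplate(st["ee_pos"][:2]*1000));tips(s,st);cv2.imwrite("pics/w4.png",s["pixels"])
s=snapshot("side");cv2.imwrite("pics/s4.png",cv2.resize(s["pixels"][180:320,210:410],(800,560),interpolation=cv2.INTER_CUBIC))
E
```

```text
5.45 [0.55581319 0.14860883 0.05024239] 0.9818101988525832 [-0.47966857 -0.10021918  0.71572995] [-8.1545976  -2.94305822]
finger 1 5529 x [-13.1  13.5] y [20.7 64.1] z [-27.7  31.1  31.8  32.5]
finger -1 6259 x [-13.2  13.7] y [-64.3 -20.6] z [-27.7  23.5  39.3  40.6]
```

View pics/w4.png

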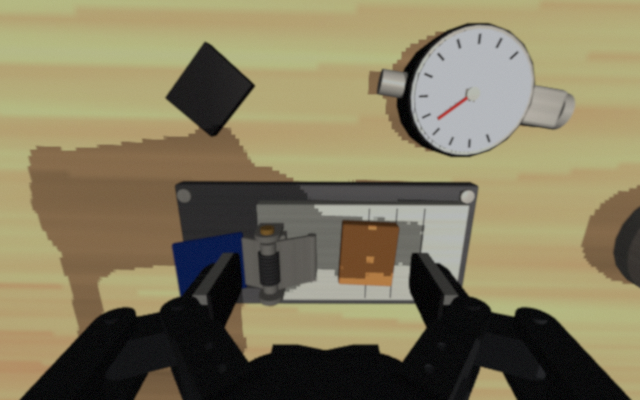

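View pics/s4.png

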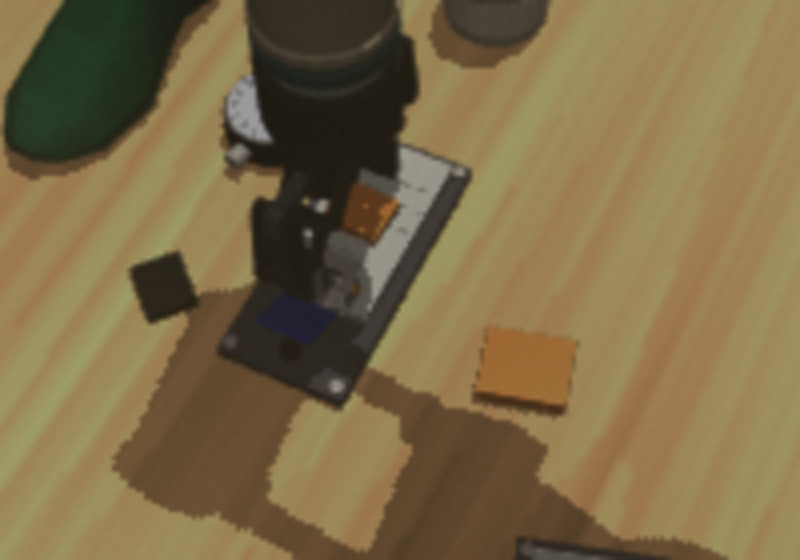

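The w4 view shows the left fingertip over the tab at (210,290) and the right one clear behind the coupon's rear edge at (410,265). I'll press down in small steps.

Call:
step_arm(
  commands=[
    {"rotation": [0, 0, 0], "offset": [0, 0, 2], "jaw": 84},
    {"rotation": [0, 0, 0], "offset": [0, 0, 2], "jaw": 84},
    {"rotation": [0, 0, 0], "offset": [0, 0, 2], "jaw": 84},
    {"rotation": [0, 0, 0], "offset": [0, 0, 2], "jaw": 84},
    {"rotation": [0, 0, 0], "offset": [0, 0, 2], "jaw": 84},
  ],
)

```text
clock: 6.18
ee_pos: [0.5561, 0.1487, 0.0414]
orientation: [180.0, -0.0, 1.2]
contact_force: [-0.3, 0.5, 0.1]
finger_gap: 0.984
gripper_force: 0.0
```

Call:
step_arm(
  commands=[
    {"rotation": [0, 0, 0], "offset": [0, 0, 1], "jaw": 84},
    {"rotation": [0, 0, 0], "offset": [0, 0, 1], "jaw": 84},
    {"rotation": [0, 0, 0], "offset": [0, 0, 1], "jaw": 84},
    {"rotation": [0, 0, 0], "offset": [0, 0, 1], "jaw": 84},
    {"rotation": [0, 0, 0], "offset": [0, 0, 0], "jaw": 84},
  ],
)

```text
clock: 6.8
ee_pos: [0.556, 0.1483, 0.0374]
orientation: [180.0, 0.0, 1.2]
contact_force: [-1.8, -2.5, 4.8]
finger_gap: 0.984
gripper_force: 2.5
```

Call:
step_arm(
  commands=[
    {"rotation": [0, 0, 0], "offset": [0, 0, 0.7], "jaw": 84},
    {"rotation": [0, 0, 0], "offset": [0, 0, 0.7], "jaw": 84},
    {"rotation": [0, 0, 0], "offset": [0, 0, 0.7], "jaw": 84},
    {"rotation": [0, 0, 0], "offset": [0, 0, 0], "jaw": 84},
    {"rotation": [0, 0, 0], "offset": [0, 0, 0], "jaw": 84},
  ],
)

```text
clock: 7.42
ee_pos: [0.5561, 0.1478, 0.0357]
orientation: [179.9, -0.0, 1.2]
contact_force: [-0.9, -4.7, 8.0]
finger_gap: 0.985
gripper_force: 4.0
```

Call:
step_arm(
  commands=[
    {"rotation": [0, 0, 0], "offset": [0, 0, 0.7], "jaw": 84},
    {"rotation": [0, 0, 0], "offset": [0, 0, 0.7], "jaw": 84},
    {"rotation": [0, 0, 0], "offset": [0, 0, 0], "jaw": 84},
    {"rotation": [0, 0, 0], "offset": [0, 0, 0], "jaw": 84},
    {"rotation": [0, 0, 0], "offset": [0, 0, 0], "jaw": 84},
  ],
)

```text
clock: 8.05
ee_pos: [0.5562, 0.1477, 0.0345]
orientation: [179.9, -0.0, 1.2]
contact_force: [-2.1, -6.2, 8.0]
finger_gap: 0.982
gripper_force: 4.8
```

```bash
python3 - <<'E'
from tips import *
st=readout.get_state();print(st["contact_force"],toplate(st["ee_pos"][:2]*1000),st["ee_pos"])
s=snapshot("wrist");W,near,o,b=masks(s);Z=W[...,2]
near&=Z<.05
b=big(b&near);print("tab z",np.percentile(Z[b],[2,50,98])-.0014); P=W[b]
px=(P[:,:2]*1000-O)@R.T; print("tab slope",np.polyfit(px[:,0],P[:,2]*1000,1))
E
```

```text
[-2.12664981 -6.15206394  8.03355495] [-9.09894658 -3.32176812] [0.55621159 0.14767261 0.03452685]
tab z [0.02121127 0.02454235 0.02692773]
tab slope [ 0.10813703 20.0294698 ]
```

Call:
step_arm(
  commands=[
    {"rotation": [0, 0, 0], "offset": [0, 0, 0.8], "jaw": 84},
    {"rotation": [0, 0, 0], "offset": [0, 0, 0.8], "jaw": 84},
    {"rotation": [0, 0, 0], "offset": [0, 0, 0.5], "jaw": 84},
    {"rotation": [0, 0, 0], "offset": [0, 0, 0], "jaw": 84},
    {"rotation": [0, 0, 0], "offset": [0, 0, 0], "jaw": 84},
  ],
)

```text
clock: 8.72
ee_pos: [0.5564, 0.1473, 0.0329]
orientation: [179.9, -0.1, 1.2]
contact_force: [-2.4, -7.6, 11.8]
finger_gap: 0.984
gripper_force: 6.2
```

```bash
cat > chk.py <<'E'
from tips import *
st=readout.get_state();print(st["clock"],st["contact_force"].round(1),toplate(st["ee_pos"][:2]*1000),st["ee_pos"],st["finger_gap"]*85.4)
s=snapshot("wrist");W,near,o,b=masks(s);Z=W[...,2];near&=Z<.05
b=big(b&near);P=W[b];px=(P[:,:2]*1000-O)@R.T; k=px[:,0]>36;print("tab slope",np.polyfit(px[k,0],P[k,2]*1000,1),"z",np.percentile(P[:,2],[2,50,98])*1000-1.4)
hsv=cv2.cvtColor(s["pixels"],cv2.COLOR_BGR2HSV)
o=(hsv[...,0]<22)&(hsv[...,1]>90)&near&(Z>.021)&(Z<.032)&(np.abs(W[...,0]-.556)<.035)
if o.sum()>50: o=big(o);c=rect(W[o]);print("coupon",c,toplate(c[0]),o.sum())
import sys
if len(sys.argv)>1: cv2.imwrite(sys.argv[1],s["pixels"])
E
python3 chk.py
```

```text
8.725 [-2.4 -7.6 11.8] [-9.42941802 -3.50502186] [0.55640173 0.14734605 0.03294421] 84.00379163906766
tab slope [-1.68260076e-02  2.38920707e+01] z [19.3754904  21.21656297 29.86759911]
coupon (array([557.6, 125.9]), array([30.2, 36.5]), 88.2) [-30.89586291  -4.25389882] 4283
```

Call:
step_arm(
  commands=[
    {"rotation": [0, 0, 0], "offset": [0, -1.2, 0], "jaw": 84},
    {"rotation": [0, 0, 0], "offset": [0, -1.2, 0], "jaw": 84},
    {"rotation": [0, 0, 0], "offset": [0, -1.2, 0], "jaw": 84},
    {"rotation": [0, 0, 0], "offset": [0, -1.2, 0], "jaw": 84},
    {"rotation": [0, 0, 0], "offset": [0, -1.2, 0], "jaw": 84},
  ],
)

```text
clock: 9.4
ee_pos: [0.5573, 0.1533, 0.0328]
orientation: [179.9, -0.2, 1.2]
contact_force: [-0.8, -7.7, 8.9]
finger_gap: 0.985
gripper_force: 4.5
```

Call:
step_arm(
  commands=[
    {"rotation": [0, 0, 0], "offset": [0, -1.2, 0], "jaw": 84},
    {"rotation": [0, 0, 0], "offset": [0, -1.2, 0], "jaw": 84},
    {"rotation": [0, 0, 0], "offset": [0, -1.2, 0], "jaw": 84},
    {"rotation": [0, 0, 0], "offset": [0, -1.2, 0], "jaw": 84},
    {"rotation": [0, 0, 0], "offset": [0, -1.2, 0], "jaw": 84},
  ],
)

```text
clock: 10.02
ee_pos: [0.5571, 0.16, 0.0324]
orientation: [179.9, -0.2, 1.2]
contact_force: [-0.1, -4.8, 6.3]
finger_gap: 0.984
gripper_force: 3.2
```

```bash
python3 chk.py pics/w5.png
```

```text
10.025 [-0.1 -4.8  6.3] [ 3.24575644 -4.47057217] [0.55710162 0.16003867 0.03243654] 84.01545763039606
tab slope [3.67887922e-03 2.12480369e+01] z [18.52193336 19.91242331 21.4050504 ]
coupon (array([556.8, 132.9]), array([37.1, 31.1]), 1.2) [-23.88064419  -3.60067121] 4425
```

View pics/w5.png

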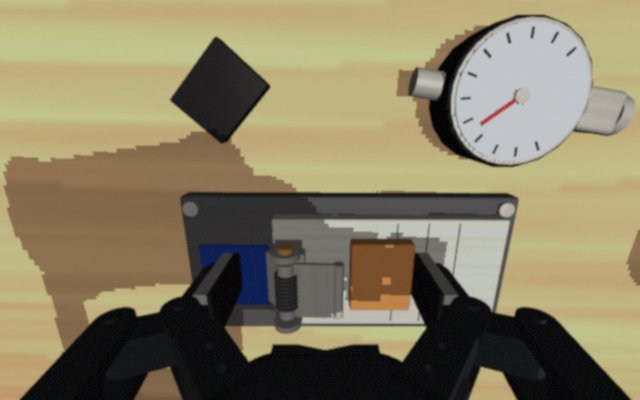

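The w5 view shows the tab level under the left finger at (235,275), and the coupon square against the right pad at (380,273). Next I close the jaws, following with the tool so the tab fingertip stays put.

Call:
step_arm(
  commands=[
    {"rotation": [0, 0, 0], "offset": [0, -0.55, -0.36], "jaw": 82.9},
    {"rotation": [0, 0, 0], "offset": [0, -0.55, -0.36], "jaw": 81.8},
    {"rotation": [0, 0, 0], "offset": [0, -0.55, -0.36], "jaw": 80.7},
    {"rotation": [0, 0, 0], "offset": [0, -0.55, -0.36], "jaw": 79.6},
    {"rotation": [0, 0, 0], "offset": [0, -0.55, -0.36], "jaw": 78.5},
  ],
  force=25,
)

```text
clock: 10.7
ee_pos: [0.557, 0.163, 0.0345]
orientation: [180.0, -0.2, 1.2]
contact_force: [-0.1, -5.3, 6.9]
finger_gap: 0.922
gripper_force: 3.4
```

```bash
python3 chk.py
```

```text
10.7 [-0.1 -5.3  6.9] [ 6.20628623 -4.4751397 ] [0.55704418 0.16299865 0.03446639] 78.73444967131798
tab slope [5.47039945e-03 2.11718640e+01] z [18.46751917 19.9150036  21.57942604]
coupon (array([556.8, 138.7]), array([36.7, 30.7]), 0.5) [-18.08191622  -3.72213724] 4008
```

Working well, so I continue the same way.

Call:
step_arm(
  commands=[
    {"rotation": [0, 0, 0], "offset": [0, -0.55, -0.36], "jaw": 77.4},
    {"rotation": [0, 0, 0], "offset": [0, -0.55, -0.36], "jaw": 76.3},
    {"rotation": [0, 0, 0], "offset": [0, -0.55, -0.36], "jaw": 75.2},
    {"rotation": [0, 0, 0], "offset": [0, -0.55, -0.36], "jaw": 74.1},
    {"rotation": [0, 0, 0], "offset": [0, -0.55, -0.36], "jaw": 73},
  ],
)

```text
clock: 11.38
ee_pos: [0.557, 0.1658, 0.0363]
orientation: [180.0, -0.2, 1.2]
contact_force: [-0.3, -5.4, 6.5]
finger_gap: 0.851
gripper_force: 3.5
```

```bash
python3 chk.py
```

```text
11.375 [-0.3 -5.4  6.5] [ 8.96220746 -4.46886077] [0.55698019 0.16575383 0.03631977] 72.68378724927969
tab slope [6.85479723e-03 2.11331607e+01] z [18.47292127 19.87211833 22.14403416]
coupon (array([556.6, 143.9]), array([36.3, 30.6]), 1.6) [-12.87886819  -3.63108169] 3393
```

Call:
step_arm(
  commands=[
    {"rotation": [0, 0, 0], "offset": [0, -0.55, -0.36], "jaw": 71.9},
    {"rotation": [0, 0, 0], "offset": [0, -0.55, -0.36], "jaw": 70.8},
    {"rotation": [0, 0, 0], "offset": [0, -0.55, -0.36], "jaw": 69.7},
    {"rotation": [0, 0, 0], "offset": [0, -0.55, -0.36], "jaw": 68.6},
    {"rotation": [0, 0, 0], "offset": [0, -0.55, -0.36], "jaw": 67.5},
  ],
)

```text
clock: 12.05
ee_pos: [0.5569, 0.1685, 0.038]
orientation: [180.0, -0.2, 1.2]
contact_force: [0.2, -4.8, 6.0]
finger_gap: 0.795
gripper_force: 3.1
```

```bash
python3 chk.py
```

```text
12.05 [ 0.2 -4.8  6. ] [11.7184707  -4.44497564] [0.55689859 0.16850899 0.03799146] 67.8703949186297
tab slope [8.29165382e-03 2.10622044e+01] z [18.50784597 19.91822725 21.90432223]
coupon (array([556.5, 149.8]), array([36.2, 30.2]), 1.0) [-6.97806791 -3.6546639 ] 2818
```

Call:
step_arm(
  commands=[
    {"rotation": [0, 0, 0], "offset": [0, -0.55, -0.36], "jaw": 66.4},
    {"rotation": [0, 0, 0], "offset": [0, -0.55, -0.36], "jaw": 65.3},
    {"rotation": [0, 0, 0], "offset": [0, -0.55, -0.36], "jaw": 64.2},
    {"rotation": [0, 0, 0], "offset": [0, -0.55, -0.36], "jaw": 63.1},
    {"rotation": [0, 0, 0], "offset": [0, -0.4, -0.3], "jaw": 62.3},
  ],
)

```text
clock: 12.72
ee_pos: [0.5568, 0.1712, 0.0395]
orientation: [180.0, -0.2, 1.2]
contact_force: [0.4, -5.2, 5.6]
finger_gap: 0.735
gripper_force: 2.9
```

```bash
python3 chk.py
```

```text
12.725 [ 0.4 -5.2  5.6] [14.3780291  -4.44849444] [0.55684641 0.17116804 0.03949373] 62.758583749563535
tab slope [1.32002946e-02 2.09366568e+01] z [18.64629204 20.00861635 21.74715741]
coupon (array([556.4, 155.1]), array([36.1, 30.7]), 0.9) [-1.67713605 -3.66568066] 2284
```

Call:
step_arm(
  commands=[
    {"rotation": [0, 0, 0], "offset": [0, -0.4, -0.2], "jaw": 61.8},
    {"rotation": [0, 0, 0], "offset": [0, -0.4, -0.1], "jaw": 61.4},
    {"rotation": [0, 0, 0], "offset": [0, -0.4, 0], "jaw": 61.4},
    {"rotation": [0, 0, 0], "offset": [0, 0, 0], "jaw": 61.4},
    {"rotation": [0, 0, 0], "offset": [0, 0, 0], "jaw": 61.4},
  ],
)

```text
clock: 13.4
ee_pos: [0.5568, 0.1711, 0.0396]
orientation: [179.8, -0.1, 1.2]
contact_force: [0.7, -8.7, 6.0]
finger_gap: 0.718
gripper_force: 7.4
```

```bash
python3 chk.py pics/w6.png
```

```text
13.4 [ 0.7 -8.7  6. ] [14.3081961  -4.39478914] [0.55679418 0.1710971  0.03962232] 61.28082381494381
tab slope [8.46340879e-03 2.10295787e+01] z [18.57794699 19.87017111 21.91412299]
coupon (array([556.5, 155.2]), array([35.9, 30.3]), 0.8) [-1.57925222 -3.76775297] 2281
```

View pics/w6.png

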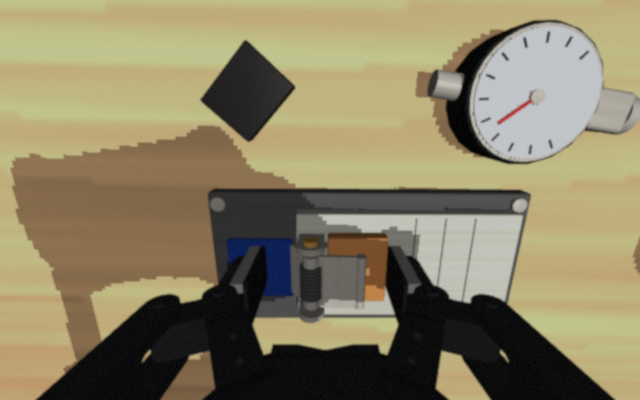

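The w6 view shows the coupon under the raised nose at (358,270), stopped by the end stop: the measurement stalled at about -1.6 mm while the force rose. I'll back the pusher off while still holding the tab, then lift straight up.

Call:
step_arm(
  commands=[
    {"rotation": [0, 0, 0], "offset": [0, 1.5, 0], "jaw": 61.4},
    {"rotation": [0, 0, 0], "offset": [0, 1.5, 0], "jaw": 61.4},
    {"rotation": [0, 0, 0], "offset": [0, 1.5, 0], "jaw": 61.4},
    {"rotation": [0, 0, 0], "offset": [0, 1.5, 0], "jaw": 61.4},
    {"rotation": [0, 0, 0], "offset": [0, 0, 0], "jaw": 61.4},
  ],
)

```text
clock: 14.08
ee_pos: [0.5563, 0.1676, 0.0395]
orientation: [-179.9, -0.1, 1.1]
contact_force: [0.7, 3.1, 4.1]
finger_gap: 0.723
gripper_force: 2.7
```

```bash
python3 chk.py
```

```text
14.075 [0.7 3.1 4.1] [10.83097339 -3.83064947] [0.55630298 0.16760882 0.03949531] 61.70641191482824
tab slope [2.95563326e-03 2.14310253e+01] z [18.45863818 19.86892947 25.63877819]
coupon (array([556.3, 155.4]), array([36.2, 30.2]), 0.4) [-1.3751076  -3.57198531] 2221
```

Call:
step_arm(
  commands=[
    {"rotation": [0, 0, 0], "offset": [0, 0, -2], "jaw": 61.4},
    {"rotation": [0, 0, 0], "offset": [0, 0, -3], "jaw": 61.4},
    {"rotation": [0, 0, 0], "offset": [0, 0, -4], "jaw": 61.4},
    {"rotation": [0, 0, 0], "offset": [0, 0, -6], "jaw": 61.4},
    {"rotation": [0, 0, 0], "offset": [0, 0, -10], "jaw": 61.4},
  ],
)

```text
clock: 14.75
ee_pos: [0.5551, 0.1664, 0.0641]
orientation: [180.0, 0.1, 1.2]
contact_force: [1.0, -0.2, -0.5]
finger_gap: 0.72
gripper_force: 0.0
```

Call:
step_arm(
  commands=[
    {"rotation": [0, 0, 0], "offset": [0, 0, -20], "jaw": 61.4},
    {"rotation": [0, 0, 0], "offset": [0, 0, -20], "jaw": 61.4},
    {"rotation": [0, 0, 0], "offset": [0, 0, -20], "jaw": 61.4},
    {"rotation": [0, 0, 0], "offset": [0, 0, 0], "jaw": 61.4},
    {"rotation": [0, 0, 0], "offset": [0, 0, 0], "jaw": 61.4},
  ],
)

```text
clock: 15.38
ee_pos: [0.5552, 0.1666, 0.1237]
orientation: [180.0, 0.0, 1.2]
contact_force: [-0.0, 0.0, -0.1]
finger_gap: 0.72
gripper_force: 0.0
```

```bash
python3 chk.py pics/w7.png
```

```text
15.375 [-0.   0.  -0.1] [ 9.83215561 -2.66676584] [0.55516027 0.16658585 0.12371763] 61.51550665592039
tab slope [ 0.15212537 17.9075432 ] z [21.33193415 24.22229207 26.96809739]
coupon (array([556.5, 155.3]), array([35. , 29.1]), 1.5) [-1.47927415 -3.76984721] 875
```

View pics/w7.png

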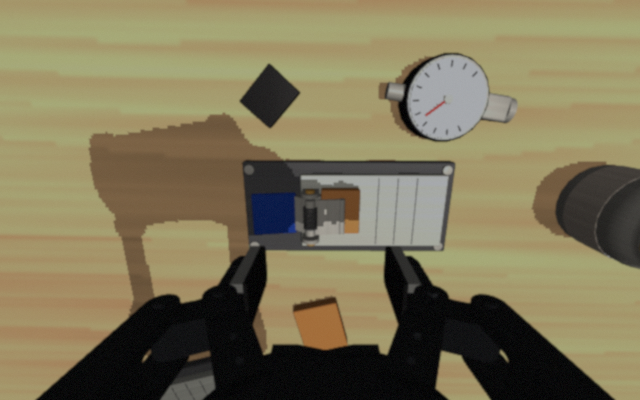

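The w7 view shows the coupon at the end stop at (343,210), square, with the clip closed on it (tab slope 0.15, so about 0.30 rad). Everything else is where it was. I'll hand the job in.

```bash
python3 -c "
from workcell import r
print(r.close_job())"
```

```text
the job is handed in; nothing more can be done
None
```

The small coupon sits square against the end stop with the clip closed on it (clip about 0.30 rad, measured from the wrist camera), and I handed the job in at about 15 s; no verdict was returned.

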